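Clear, try and hold open the studio tool chest

ROBOT

A 6-joint arm with a two-finger parallel gripper is mounted at the origin on the work surface. World frame = base frame: x ahead of the robot, y to its left, z up, the work surface at z = 0. Lengths are in m, angles in rad, forces in N, time in s.
With the tool pointing down it reaches from about 0.375 to 0.825 m from the base axis. Payload 5.5 kg.
Tool frame: the origin (TCP) lies midway between the tips of the shut fingers; the grasp point (between the pads) lies 19 mm behind it; z points along the fingers, y is the line along which they close (so a half turn about z gives the same grasp; the last joint's range is limited). The gripper opens to 85 mm and grips with 20 to 120 N. Pads are 22 mm wide; open, the fingers measure 114 mm over their backs; the gripper's body (76 mm by 85 mm) begins 54 mm behind the grasp point. The pads swing forward as they close: fully open they stand 13 mm farther back than shut.
Start: joints at [1.343, 0.314, -0.047, 1.21, 0, 1.571], TCP at [0.135, 0.584, 0.231] pointing down, gripper open.
Joint ranges: [-2.67, 2.67], [-0.69, 1.73], [-1.03, 1.25], [-2.08, 2.16], [-1.42, 1.45], [-3.14, 3.14]. Speed limits (rad/s): [2.39, 2.39, 3.01, 3.14, 3.14, 3.14].

INTERFACE

Orientations are given as a rotation vector (axis times angle).
In Python, from rig import * gives the robot as it stands.
- The arm moves only by the shell command python3 -m pendant 'ROWS'. ROWS is JSON, a list of rows, each a list of 7 numbers: the closure, from -1 (fully open) to 1 (shut), then the shift along the tool's x, y, z in units of 30 mm (1.0 is 30 mm), then the turn, a rotation vector about the tool's x, y, z in units of 6 degrees (1.0 is 6 degrees). In form: [[gripper, x, y, z, wx, wy, wz], ...]. A call has exactly 8 rows; each row shifts and turns the commanded pose from where the row before left it, along the tool's axes as they then stand; what a row does not reach is not made up. A row lasts 1/12 s, in which the tool goes at most 41.7 mm and 7.16 degrees, less where a joint would pass 70% of its speed; a pose out of reach is approached as far as the arm can. A call is refused whole if a number of a shift passes 1 or a number of a turn 1, either way. A call with a gripper value outside its range is refused whole. The fingers move at their own pace and stop on an object; the grip force is fixed at half the most. Time passes only in rows, so rows that do not move let the fingers close, or fill a call up. It gives the time, the measured TCP pose, the force, the opening and the grip force at its end, in the units of the state.
- state(): the state, without advancing time (a new reading comes with each control period).
- read_camera(name): name is "scene" or "top" or "wrist"; returns the picture (420x560x3 uint8, blue, green, red); there is no depth.
- get_calibration(name): a dict with "intrinsics" (3x3 intrinsics, pixels), "world_to_cam" (4x4, takes a point from world to camera coordinates); the wrist camera has in their place "mount" (4x4, takes a point from camera to tool coordinates, whose origin is the TCP and whose axes are the flange's). Camera axes: x right, y up, looking along -z (the intrinsics and any distortion apply to the point x, -y, -z); pixel columns grow to the right and rows downward; lengths in m; the calibration is good to about 2 mm. A picture is of the moment at which its call begins: read the wrist's pose just before it. get_calibration takes no time and is no camera call.
- job_done(): hands the job in; it is judged then, once.
The state is a dict: "time_s": time; "q": joint angles; "joint_velocities": joint speeds; "joint_torque": joint torques, N m; "ee_pos": TCP position; "eef_rot": TCP orientation; "force": force on the tool from outside, world axes, zero at the start; "ft_torque": the same for the moment, N m; "grip_width": finger opening in m; "grip_force": force on a finger pad.
Only numpy, scipy, OpenCV 4.12 (cv2) and the standard library are available. Lean on these libraries where they do the work, as an engineer would, in place of code of your own. Each camera call takes 0.05 s, during which the arm holds its last target. There are 200 camera calls.

TASK

Take the yellow ear defenders off the lid of the plywood tool chest and hang them by their headband over the metal rail, one cup on each side. Then tug the lid up by its bar handle before touching the red catch: if it is caught, slide the catch all the way over to release it; if it comes up freely, just carry on. Raise the lid to about half open (45 degrees) and finish while holding it there by the handle, leaving the crock, jar and wooden rib alone.

Things in the scene. Friction and masses are not known exactly. Their poses are not given: they have to be found in the camera images.
- chest: Fixed plywood tool chest, left or right of the robot, 260 (x) x 280 (y) x 110 mm tall without lid; origin: centre of its underside, front to its own -x. Along the front a fixed deck (x -130 to -80 mm, top at 110 mm) carries the red catch; behind it is the lid. A hidden hook under the deck may or may not have hold of the lid at the start: nothing visible tells, the catch looks the same either way.
- lid (a joint): Lid angle in rad: 0 shut, grows as the front edge rises, stop at 1.7. Lid 206 x 280 x 12 mm, about 0.5 kg, top face 122 mm above the table when shut, hinged along its far (+x) edge; falls shut when let go. If hooked it lifts about 0.04 rad (7 mm at the handle), then stops firmly; if not, it comes up with about 3 N at the handle.
- lid_handle (a point): Centre of the dark steel bar handle on the lid near its front edge: round bar 10 mm in diameter, 100 mm long along chest y, its axis 34 mm above the lid's top face, 156 mm above the table and 48 mm in front of the chest's centre when shut. Axes are the lid's, which are the chest's when the lid is shut; turning about y as it opens.
- lid_hinge (a point): Point on the hinge axis (along chest y) at the middle of the lid's far edge, 110 mm above the table. With the lid shut, the handle's axis lies 176 mm in front of (-x) and 46 mm above it.
- catch (a joint): Travel of the red catch in m, 0 to 0.028; it begins within 3 mm of 0, slides along chest +y as it grows, stays where it is left (about 2 N of friction). Pushed all the way (beyond 0.022) it carries the hidden hook clear of the lid.
- catch_grip (a point): Centre of the top of the red catch knob: block 16 x 16 mm, standing 28 mm up from the front deck (top 138 mm above the table), 105 mm in front of the chest's centre. Moves with the catch; axes as the chest's.
- defenders: Loose ear defenders, 0.24 kg, standing on the lid on their two yellow cups, headband up: 152 mm wide along own y, 60 mm along x, 155 mm tall. Origin at the centre of the underside, z up. The cups (80 mm tall) leave a gap of 90 mm between them; the black headband makes an arch above, inner top 137 mm up.
- band_top (a point): Middle of the top face of the black headband pad, 155 mm above the cups' underside. The pad is a block 24 mm wide (x), 46 mm long (y), 18 mm thick (z); grip it across its 24 mm from above. Axes as the defenders'.
- rail: Fixed aluminium rail: round bar 16 mm in diameter along its own x, 260 mm between two posts that stand on light wood feet (30 x 160 x 18 mm). Origin on the table under the bar's middle.
- rail_mid (a point): Middle of the bar at its top, 155 mm above the table; x along the bar, which is free from -110 to 110 mm.
- crock: Bystander: blue ceramic crock of wooden tools, 90 mm across, 210 mm tall with its tools, beyond the work. Origin at the centre of the underside.
- glaze_jar: Bystander: white jar, 68 mm across, 85 mm tall, beyond the work. Origin at the centre of the underside.
- rib: Bystander: dark wooden potter's rib, a flat block 70 x 36 x 8 mm lying on the table in front of the robot, long along its own x. Origin at the centre of its underside.
Mind the look-alikes: they are no part of the job. What is meant by the defenders is not white, and is the smaller of those in its own colour.

How it is judged:
By the outcome, as a careful person would: the job done as asked, in the order asked, and still so for the second after the job is handed in, while the arm keeps its last pose, push and grip.
It also fails if it takes over 67 s, if anything falls off the work surface, if the arm or the gripper's body presses on something with over 40 N, if the wrist force passes 120 N, or if a joint passes its speed limit or range.

## Working session

There is one attempt and no reset: what is moved stays moved. The work goes in short steps, Python scripts to look and compute and a shell command to move; the robot and the scene stay as the last step left them, time stands still between calls to the robot, and variables do not carry over. Pictures are saved under pics/ and viewed, at most 10 in all, crops included, and the job is handed in when it is done.

```bash
mkdir -p pics; ls
python3 - <<'E'
from rig import *
import cv2
for n in("scene","top"):
    cv2.imwrite(f"pics/{n}0.png",read_camera(n)); c=get_calibration(n); print(n,c)
s=state();print(s)
print(get_calibration("wrist"))
E
```

```text
pics
scene {'intrinsics': array([[408.5129254 ,   0.        , 281.32819031],
       [  0.        , 408.5129254 , 210.43764844],
       [  0.        ,   0.        ,   1.        ]]), 'world_to_cam': array([[-0.17165074,  0.98497176,  0.01914804,  0.11993901],
       [-0.62469157, -0.12385295,  0.77098696,  0.19778394],
       [ 0.76177192,  0.12037886,  0.63656301, -1.64539451],
       [ 0.        ,  0.        ,  0.        ,  1.        ]])}
top {'intrinsics': array([[388.61609322,   0.        , 277.74536158],
       [  0.        , 388.61609322, 205.39808546],
       [  0.        ,   0.        ,   1.        ]]), 'world_to_cam': array([[ 0.00808016, -0.99992069,  0.00966072, -0.02395046],
       [ 0.99146491,  0.00926825,  0.130044  , -0.54349299],
       [-0.13012322,  0.00852749,  0.99146116, -0.99175212],
       [ 0.        ,  0.        ,  0.        ,  1.        ]])}
{'time_s': 0.1, 'q': array([ 1.34301261e+00,  3.14162411e-01, -4.79895214e-02,  1.21021210e+00,
        5.36431347e-06,  1.57083025e+00]), 'joint_velocities': array([ 1.22736846e-03,  1.63883173e-04,  9.77593804e-06,  9.7
[... 305 characters left out ...]
555e-03]), 'force': array([0.0371244 , 0.48350009, 0.16832319]), 'ft_torque': array([ 0.01105164, -0.03365738,  0.06273231]), 'grip_force': 0.0, 'grip_width': 0.08564649605500474}
{'intrinsics': array([[309.68793411,   0.        , 278.32564995],
       [  0.        , 309.68793411, 212.98442206],
       [  0.        ,   0.        ,   1.        ]]), 'mount': array([[ 8.83644668e-04,  9.54337518e-01,  2.98729177e-01,
         7.51656573e-02],
       [ 9.99998432e-01, -1.30178545e-03,  1.20075118e-03,
        -1.10102173e-03],
       [ 1.53480320e-03,  2.98727648e-01, -9.54337172e-01,
        -1.42277562e-01],
       [ 0.00000000e+00,  0.00000000e+00,  0.00000000e+00,
         1.00000000e+00]])}
```

View pics/scene0.png

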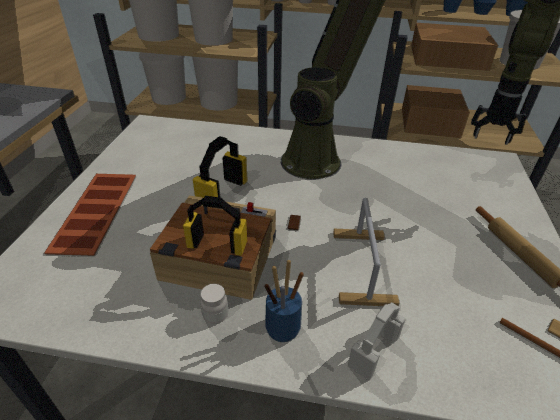

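View pics/top0.png

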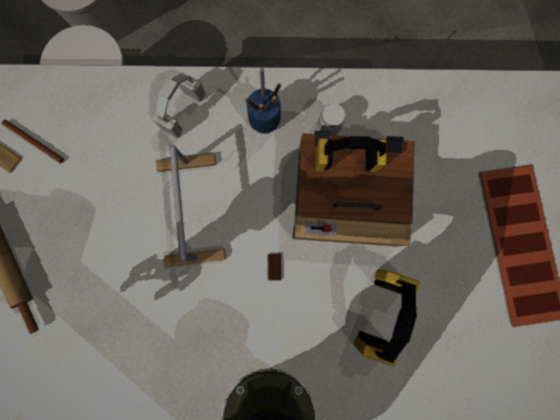

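Candidates for the defenders: white (top 178,105; wrong colour), the yellow pair standing on the table (top 392,318; the larger yellow one), and the yellow pair on the lid (top 352,148). The last one is yellow, smaller, and stands on the chest. I'll confirm it in one enlarged crop.

Run:
```python
import cv2,numpy as np
t=cv2.imread("pics/top0.png");s=cv2.imread("pics/scene0.png")
a=cv2.resize(t[120:260,285:425],(560,560),interpolation=cv2.INTER_CUBIC)[:, :400]
a=cv2.resize(t[120:255,290:425],(400,400),interpolation=cv2.INTER_CUBIC)
b=cv2.resize(s[130:300,140:310],(400,400),interpolation=cv2.INTER_CUBIC)
cv2.imwrite("pics/crop1.png",np.hstack([a,b]))
```

```text
(no output)
```

View pics/crop1.png

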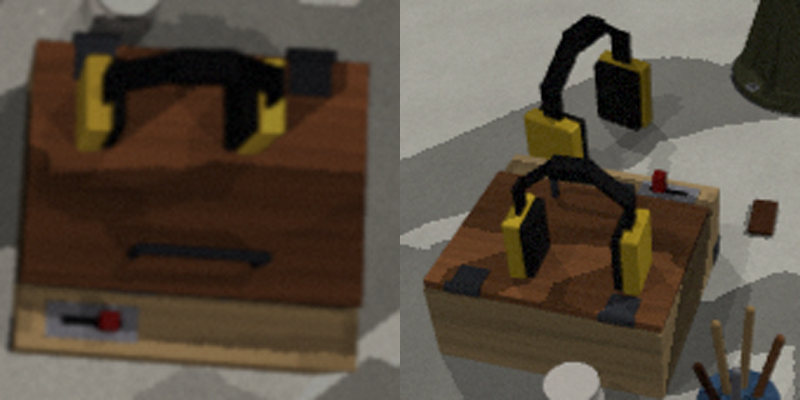

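The crop shows the lid pair (band pad at about 355,143 in top, 213,199 in scene), the smaller yellow pair and so the one meant. The handle runs 335,204 to 380,208 in top. The catch is at 327,228, and its slot extends to the left (chest +y).

```bash
cat > h.py <<'E'
from rig import *
import numpy as np, cv2
from scipy.spatial.transform import Rotation as R
def ray(c,n,uv,T=None):
    K=c["intrinsics"]; d=np.linalg.inv(K)@[uv[0],uv[1],1]; d=np.array([d[0],-d[1],-d[2]])
    if T is None: T=np.linalg.inv(c["world_to_cam"])
    return T[:3,3],T[:3,:3]@d
def at(n,uv,z,T=None):
    o,d=ray(get_calibration(n),n,uv,T); return o+d*(z-o[2])/d[2]
def proj(n,p):
    c=get_calibration(n);q=c["world_to_cam"]@np.r_[p,1];k=c["intrinsics"]@[q[0],-q[1],-q[2]];return k[:2]/k[2]
def wristT():
    s=state();T=np.eye(4);T[:3,:3]=R.from_rotvec(s["eef_rot"]).as_matrix();T[:3,3]=s["ee_pos"]
    return T@get_calibration("wrist")["mount"]
E
python3 - <<'E'
from h import *
np.set_printoptions(precision=4,suppress=True)
for n,uv,z in [("top",(354.8,143),.277),("scene",(212.5,199),.277),("top",(335,204.5),.156),("top",(380.5,207.7),.156),("top",(327.1,228.3),.138),
 ("top",(175,148),.155),("top",(184,258),.155),("top",(164,262),.018),("top",(226,255),.018),("top",(157,164),.018),("top",(215,160),.018),("scene",(366,201),.155),("scene",(375,298),.155)]:
    print(n,uv,at(n,uv,z))
p=lambda a,z:at("top",a,z)
s=state();print(R.from_rotvec(s["eef_rot"]).as_matrix())
E
```

```text
top (354.8, 143) [ 0.6434 -0.1752  0.277 ]
scene (212.5, 199) [ 0.6504 -0.1842  0.277 ]
top (335, 204.5) [ 0.5312 -0.1519  0.156 ]
top (380.5, 207.7) [ 0.5247 -0.2582  0.156 ]
top (327.1, 228.3) [ 0.4768 -0.1354  0.138 ]
top (175, 148) [0.6631 0.2268 0.155 ]
top (184, 258) [0.4046 0.1953 0.155 ]
top (164, 262) [0.393  0.2787 0.018 ]
top (226, 255) [0.4126 0.1163 0.018 ]
top (157, 164) [0.6564 0.3099 0.018 ]
top (215, 160) [0.6692 0.1527 0.018 ]
scene (366, 201) [0.4236 0.2015 0.155 ]
scene (375, 298) [0.7804 0.2265 0.155 ]
[[-0.9742  0.2259 -0.0004]
 [ 0.2259  0.9742 -0.0015]
 [ 0.     -0.0016 -1.    ]]
```

```bash
python3 -m pendant '[[-1,0,0,-0.4,0,0,0.956],[-1,0,0,-0.4,0,0,0.956],[-1,0,0,-0.4,0,0,0.956],[-1,0,0,-0.4,0,0,0.956],[-1,0,0,-0.4,0,0,0.956],[-1,0,0,-0.4,0,0,0.956],[-1,0,0,-0.4,0,0,0.956],[-1,0,0,-0.4,0,0,0.956]]'
python3 -m pendant '[[-1,0,0,-0.4,0,0,0.956],[-1,0,0,-0.4,0,0,0.956],[-1,0,0,-0.4,0,0,0.956],[-1,0,0,-0.4,0,0,0.956],[-1,0,0,-0.4,0,0,0.956],[-1,0,0,-0.4,0,0,0.956],[-1,0,0,0,0,0,0],[-1,0,0,0,0,0,0]]'
python3 -c "
from h import *;s=state();print(s['q'],R.from_rotvec(s['eef_rot']).as_matrix())"
```

```text
time_s: 0.77
ee_pos: [0.1354, 0.5842, 0.3274]
eef_rot: [1.552, 2.731, -0.001]
force: [0.3, 0.6, -0.2]
grip_width: 0.0855
grip_force: 0.0
time_s: 1.43
ee_pos: [0.1356, 0.5848, 0.3992]
eef_rot: [-2.282, -2.158, -0.001]
force: [0.7, 0.9, -0.1]
grip_width: 0.0853
grip_force: 0.0
[1.34300096e+00 3.13200854e-01 3.30288241e-01 1.58729004e+00
 7.65575809e-06 2.96960431e+00] [[ 5.57780126e-02  9.98443187e-01  1.26611512e-04]
 [ 9.98443023e-01 -5.57780769e-02  5.80065723e-04]
 [ 5.86224815e-04  9.40594676e-05 -9.99999824e-01]]
```

```bash
python3 -m pendant '[[-1,-0.763,0.578,0,0,0,0],[-1,-0.763,0.578,0,0,0,0],[-1,-0.763,0.578,0,0,0,0],[-1,-0.763,0.578,0,0,0,0],[-1,-0.763,0.578,0,0,0,0],[-1,-0.763,0.578,0,0,0,0],[-1,-0.763,0.578,0,0,0,0],[-1,-0.763,0.578,0,0,0,0]]'
python3 -m pendant '[[-1,-0.763,0.578,0,0,0,0],[-1,-0.763,0.578,0,0,0,0],[-1,-0.763,0.578,0,0,0,0],[-1,-0.763,0.578,0,0,0,0],[-1,-0.763,0.578,0,0,0,0],[-1,-0.763,0.578,0,0,0,0],[-1,-0.763,0.578,0,0,0,0],[-1,-0.763,0.578,0,0,0,0]]'
python3 -m pendant '[[-1,-0.763,0.578,0,0,0,0],[-1,-0.763,0.578,0,0,0,0],[-1,-0.763,0.578,0,0,0,0],[-1,-0.763,0.578,0,0,0,0],[-1,-0.763,0.578,0,0,0,0],[-1,-0.763,0.578,0,0,0,0],[-1,-0.763,0.578,0,0,0,0],[-1,-0.763,0.578,0,0,0,0]]'
python3 -m pendant '[[-1,-0.763,0.578,0,0,0,0],[-1,-0.763,0.578,0,0,0,0],[-1,-0.763,0.578,0,0,0,0],[-1,-0.763,0.578,0,0,0,0],[-1,-0.763,0.578,0,0,0,0],[-1,-0.763,0.578,0,0,0,0],[-1,-0.763,0.578,0,0,0,0],[-1,-0.763,0.578,0,0,0,0]]'
python3 -m pendant '[[-1,0,0,0,0,0,0],[-1,0,0,0,0,0,0],[-1,0,0,0,0,0,0],[-1,0,0,0,0,0,0],[-1,0,0,0,0,0,0],[-1,0,0,0,0,0,0],[-1,0,0,0,0,0,0],[-1,0,0,0,0,0,0]]'
python3 -c "
from h import *;s=state();print(s['q'],R.from_rotvec(s['eef_rot']).as_matrix());cv2.imwrite('pics/w1.png',read_camera('wrist'))"
```

```text
time_s: 2.1
ee_pos: [0.2635, 0.392, 0.398]
eef_rot: [2.282, 2.159, -0.002]
force: [0.7, -0.1, -0.1]
grip_width: 0.0853
grip_force: 0.0
time_s: 2.77
ee_pos: [0.3911, 0.2011, 0.3981]
eef_rot: [-2.282, -2.159, 0.002]
force: [-0.5, 0.8, 0.6]
grip_width: 0.0855
grip_force: 0.0
time_s: 3.43
ee_pos: [0.5189, 0.0103, 0.398]
eef_rot: [-2.282, -2.158, 0.002]
force: [0.1, -0.7, 0.4]
grip_width: 0.0852
grip_force: 0.0
time_s: 4.1
ee_pos: [0.6468, -0.1804, 0.3978]
eef_rot: [-2.281, -2.158, 0.001]
force: [0.6, 0.1, 0.0]
grip_width: 0.0853
grip_force: 0.0
time_s: 4.77
ee_pos: [0.6464, -0.1787, 0.3998]
eef_rot: [2.284, 2.156, 0.001]
force: [-0.4, 0.7, 0.6]
grip_width: 0.0857
grip_force: 0.0
[-2.69741559e-01  4.75160935e-01  5.67977486e-01  1.66287748e+00
 -4.26062677e-06  1.35883680e+00] [[ 5.77499424e-02  9.98330829e-01  7.07670134e-04]
 [ 9.98331067e-01 -5.77498143e-02 -2.00077054e-04]
 [-1.58875272e-04  7.18043518e-04 -9.99999730e-01]]
```

View pics/w1.png

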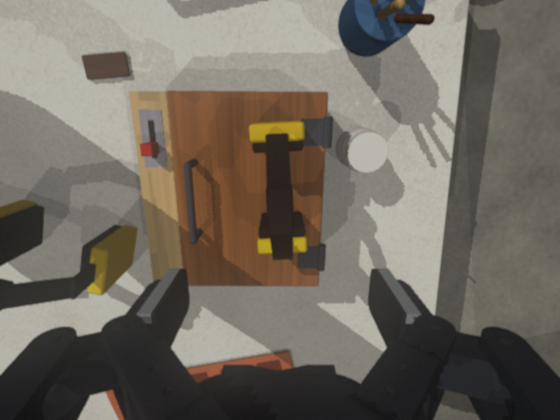

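Run:
```python
from h import *
np.set_printoptions(precision=4,suppress=True)
w=cv2.imread("pics/w1.png"); T=wristT()
c=cv2.resize(w[110:265,235:330],None,fx=4,fy=4,interpolation=cv2.INTER_CUBIC).astype(float)
c=np.clip((c/255)**.45*330-30,0,255).astype(np.uint8)
d=cv2.resize(w[80:290,120:340],None,fx=1.9,fy=1.9)
d=cv2.copyMakeBorder(d,0,max(0,c.shape[0]-d.shape[0]),0,0,0)[:c.shape[0]]
cv2.imwrite("pics/c2.png",np.hstack([c,d])[:600])
for k,uv,z in [("hA",(190,162),.156),("hB",(196,241),.156),("catch",(149,148),.138),("lidTL",(168,92),.122),("TR",(328,92),.122),("BL",(180,285),.122),("BR",(319,285),.122),
 ("deckTL",(130,92),.11),("deckBL",(153,285),.11),("cup1 top outer L",(250,124),.202),("R",(304,123),.202),("cup2 R",(307,251),.202),("cup2 L",(258,252),.202),("pad",(279,190),.277)]:
    print(k,at("wrist",uv,z,T))
```

```text
hA [ 0.5393 -0.1526  0.156 ]
hB [ 0.5323 -0.2582  0.156 ]
catch [ 0.4841 -0.1341  0.138 ]
lidTL [ 0.5142 -0.0676  0.122 ]
TR [ 0.7164 -0.0791  0.122 ]
BL [ 0.4873 -0.3427  0.122 ]
BR [ 0.7001 -0.3549  0.122 ]
deckTL [ 0.4609 -0.0637  0.11  ]
deckBL [ 0.4402 -0.347   0.11  ]
cup1 top outer L [ 0.6215 -0.1107  0.202 ]
R [ 0.6785 -0.113   0.202 ]
cup2 R [ 0.6773 -0.2603  0.202 ]
cup2 L [ 0.6187 -0.2582  0.202 ]
pad [ 0.6488 -0.1661  0.277 ]
```

View pics/c2.png

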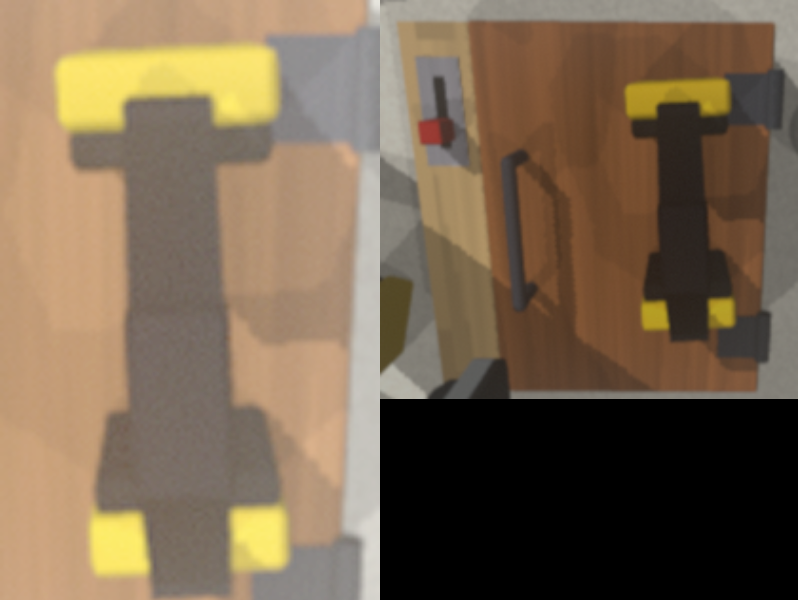

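Pad measured at (0.650,-0.185). That is the midpoint of the cups, whose outer faces are 148 mm apart, so it agrees with the sizes given. I'll grip high, with the tips above the pad's underside, so the fingers clear the bar.

```bash
python3 -m pendant '[[-1,-0.235,0.135,0.5,0,0,0],[-1,0,0,0.6,0,0,0],[-1,0,0,0.6,0,0,0],[-1,0,0,0.6,0,0,0],[-1,0,0,0.6,0,0,0],[-1,0,0,0.6,0,0,0],[-1,0,0,0.5,0,0,0],[-1,0,0,0.3,0,0,0]]'
python3 -m pendant '[[-1,0,0,0.23,0,0,0],[-1,0,0,0.2,0,0,0],[-1,0,0,0.1,0,0,0],[-1,0,0,0.1,0,0,0],[-1,0,0,0,0,0,0],[-1,0,0,0,0,0,0],[-1,0,0,0,0,0,0],[-1,0,0,0,0,0,0]]'
python3 - <<'E'
from h import *
for z in (.05,.15,.2): print(at("top",(264,112),z))
print(at("top",(264,68),.2),at("top",(275,85),.2))
E
```

```text
time_s: 5.48
ee_pos: [0.6494, -0.1862, 0.2683]
eef_rot: [-2.284, -2.154, 0.002]
force: [-0.6, -0.1, -0.4]
grip_width: 0.085
grip_force: 0.0
time_s: 6.15
ee_pos: [0.6505, -0.1866, 0.252]
eef_rot: [2.285, 2.155, 0.001]
force: [0.6, 0.6, 0.8]
grip_width: 0.0853
grip_force: 0.0
[0.79484529 0.01993377 0.05      ]
[0.75652124 0.01690766 0.15      ]
[0.73735921 0.01539461 0.2       ]
[0.84383586 0.01674471 0.2       ] [ 0.80262467 -0.00918998  0.2       ]
```

```bash
python3 -m pendant '[[-1,0,0,-0.2,0,0,0],[-1,0,0,0,0,0,0],[1,0,0,0,0,0,0],[1,0,0,0,0,0,0],[1,0,0,0,0,0,0],[1,0,0,0,0,0,0],[1,0,0,0,0,0,0],[1,0,0,0,0,0,0]]'
python3 -m pendant '[[1,0,0,0,0,0,0],[1,0,0,0,0,0,0],[1,0,0,0,0,0,0],[1,0,0,0,0,0,0],[1,0,0,0,0,0,0],[1,0,0,0,0,0,0],[1,0,0,0,0,0,0],[1,0,0,0,0,0,0]]'
python3 -m pendant '[[1,0,0,-0.2,0,0,0],[1,0,0,-0.3,0,0,0],[1,0,0,-0.4,0,0,0],[1,0,0,-0.5,0,0,0],[1,0,0,-0.5,0,0,0],[1,0,0,-0.5,0,0,0],[1,0,0,-0.4,0,0,0],[1,0,0,-0.2,0,0,0]]'
```

```text
time_s: 6.82
ee_pos: [0.6501, -0.1865, 0.2574]
eef_rot: [-2.285, -2.155, 0.0]
force: [-0.7, 0.7, 1.2]
grip_width: 0.023
grip_force: 60.4
time_s: 7.48
ee_pos: [0.6501, -0.1865, 0.2574]
eef_rot: [-2.285, -2.155, -0.0]
force: [-0.7, 1.0, 1.9]
grip_width: 0.0226
grip_force: 60.5
time_s: 8.15
ee_pos: [0.6508, -0.1867, 0.3498]
eef_rot: [2.284, 2.154, 0.002]
force: [0.5, -0.5, -2.9]
grip_width: 0.0229
grip_force: 59.8
```

```bash
python3 -m pendant '[[1,0.5,-0.3,0,0,0,0],[1,0.7,-0.5,0,0,0,0],[1,0.7,-0.5,0,0,0,0],[1,0.7,-0.5,0,0,0,0],[1,0.7,-0.5,0,0,0,0],[1,0.7,-0.5,0,0,0,0],[1,0.8,-0.4,0,0,0,0],[1,0.8,-0.4,0,0,0,0]]'
python3 -m pendant '[[1,0.85,-0.2,0,0,0,0],[1,0.85,-0.2,0,0,0,0],[1,0.85,-0.2,0,0,0,0],[1,0.85,-0.13,0,0,0,0],[1,0.85,-0.13,0,0,0,0],[1,0.85,0,0,0,0,0],[1,0.85,0,0,0,0,0],[1,0.8,0,0,0,0,0]]'
python3 -m pendant '[[1,0.5,0,0,0,0,0],[1,0.2,0,0,0,0,0],[1,0,0,0,0,0,-0.35],[1,0,0,0,0,0,-0.5],[1,0,0,0,0,0,-0.5],[1,0,0,0,0,0,-0.4],[1,0,0,0,0,0,0],[1,0,0,0,0,0,0]]'
python3 -c "
from h import *;s=state();print(s['q'],R.from_rotvec(s['eef_rot']).as_matrix())
a=read_camera('top');b=read_camera('scene')
cv2.imwrite('pics/v3.png',np.hstack([cv2.resize(a[100:300,100:300],(400,400)),cv2.resize(b[80:320,260:500],(400,400))]))"
```

```text
time_s: 8.82
ee_pos: [0.5513, -0.0116, 0.3475]
eef_rot: [-2.286, -2.155, -0.0]
force: [0.4, -0.2, -2.9]
grip_width: 0.0227
grip_force: 59.8
time_s: 9.48
ee_pos: [0.5381, 0.1927, 0.3475]
eef_rot: [-2.285, -2.156, -0.0]
force: [0.4, 0.3, -3.1]
grip_width: 0.0228
grip_force: 59.8
time_s: 10.15
ee_pos: [0.5396, 0.2113, 0.3474]
eef_rot: [2.081, 2.353, -0.001]
force: [0.2, -0.0, -3.4]
grip_width: 0.0226
grip_force: 59.9
[ 3.73556772e-01  2.57991598e-01  1.40006049e-01  1.45304954e+00
 -4.57013566e-04  1.82173614e+00] [[-1.22309998e-01  9.92491945e-01 -5.55192576e-05]
 [ 9.92491820e-01  1.22309953e-01 -5.12627357e-04]
 [-5.01987965e-04 -1.17801860e-04 -9.99999867e-01]]
```

View pics/v3.png

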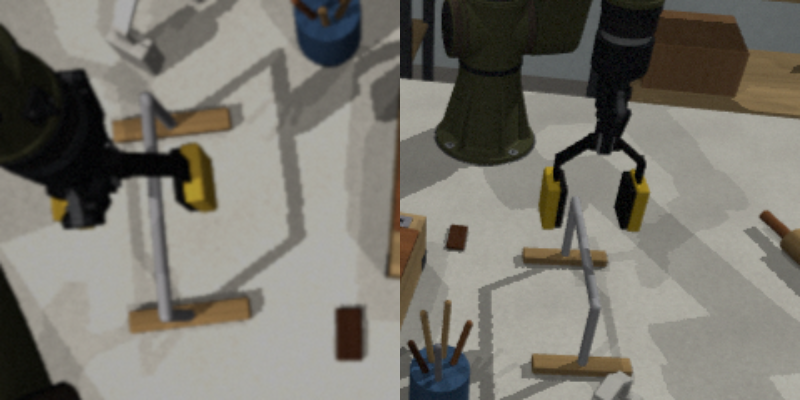

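The bar lies between the two cups, so I'm lowering.

```bash
python3 -m pendant '[[1,0,0,0.5,0,0,0],[1,0,0,0.8,0,0,0],[1,0,0,0.9,0,0,0],[1,0,0,0.9,0,0,0],[1,0,0,0.9,0,0,0],[1,0,0,0.8,0,0,0],[1,0,0,0.6,0,0,0],[1,0,0,0.4,0,0,0]]'
python3 -m pendant '[[1,0,0,0.1,0,0,0],[1,0,0,0.1,0,0,0],[1,0,0,0,0,0,0],[1,0,0,0,0,0,0],[1,0,0,0.05,0,0,0],[1,0,0,0.05,0,0,0],[1,0,0,0,0,0,0],[1,0,0,0,0,0,0]]'
```

```text
time_s: 10.92
ee_pos: [0.5383, 0.2114, 0.171]
eef_rot: [-2.079, -2.354, 0.004]
force: [-0.5, 0.4, -2.9]
grip_width: 0.0228
grip_force: 59.8
time_s: 11.58
ee_pos: [0.5396, 0.2122, 0.1646]
eef_rot: [2.079, 2.355, 0.0]
force: [-0.4, -0.5, -3.5]
grip_width: 0.0224
grip_force: 59.8
```

```bash
python3 -m pendant '[[1,0,0,0.1,0,0,0],[1,0,0,0.1,0,0,0],[1,0,0,0.05,0,0,0],[1,0,0,0,0,0,0],[1,0,0,0,0,0,0],[1,0,0,0,0,0,0],[1,0,0,0,0,0,0],[1,0,0,0,0,0,0]]'
python3 -m pendant '[[1,0,0,0.03,0,0,0],[1,0,0,0.03,0,0,0],[1,0,0,0.03,0,0,0],[1,0,0,0,0,0,0],[1,0,0,0,0,0,0],[1,0,0,0,0,0,0],[1,0,0,0,0,0,0],[1,0,0,0,0,0,0]]'
```

```text
time_s: 12.25
ee_pos: [0.5396, 0.2122, 0.157]
eef_rot: [2.079, 2.356, 0.0]
force: [0.1, 1.0, -1.8]
grip_width: 0.0231
grip_force: 59.8
time_s: 12.92
ee_pos: [0.5397, 0.2123, 0.155]
eef_rot: [2.078, 2.355, 0.001]
force: [-1.9, -1.3, 6.7]
grip_width: 0.0228
grip_force: 64.7
```

Contact with the bar is felt at the expected height. Releasing and rising.

```bash
python3 -m pendant '[[1,0,0,-0.05,0,0,0],[-1,0,0,0,0,0,0],[-1,0,0,0,0,0,0],[-1,0,0,0,0,0,0],[-1,0,0,0,0,0,0],[-1,0,0,0,0,0,0],[-1,0,0,0,0,0,0],[-1,0,0,0,0,0,0]]'
python3 -m pendant '[[-1,0,0,-0.2,0,0,0],[-1,0,0,-0.6,0,0,0],[-1,0,0,-0.8,0,0,0],[-1,0,0,-0.9,0,0,0],[-1,0,0,-0.9,0,0,0],[-1,0,0,-0.9,0,0,0],[-1,0,0,-0.8,0,0,0],[-1,0,0,-0.4,0,0,0]]'
python3 -c "
from h import *;s=state();print(s['q'],R.from_rotvec(s['eef_rot']).as_matrix())
a=read_camera('wrist');b=read_camera('scene')
cv2.imwrite('pics/v4.png',np.hstack([cv2.resize(a,(400,300)),cv2.resize(b[80:320,260:500],(400,300))]))"
```

```text
time_s: 13.58
ee_pos: [0.5395, 0.2122, 0.1557]
eef_rot: [2.079, 2.355, -0.0]
force: [-0.3, -0.3, -0.8]
grip_width: 0.0853
grip_force: 0.0
time_s: 14.25
ee_pos: [0.5404, 0.2125, 0.3248]
eef_rot: [2.077, 2.354, 0.006]
force: [-0.7, 0.1, -0.8]
grip_width: 0.0854
grip_force: 0.0
[ 3.74680763e-01  2.54637397e-01  8.49555028e-02  1.39654283e+00
 -1.55237968e-05  1.82080894e+00] [[-0.1243478   0.99222955  0.00426011]
 [ 0.99223807  0.12434175  0.00165864]
 [ 0.00111604  0.00443329 -0.99998955]]
```

View pics/v4.png

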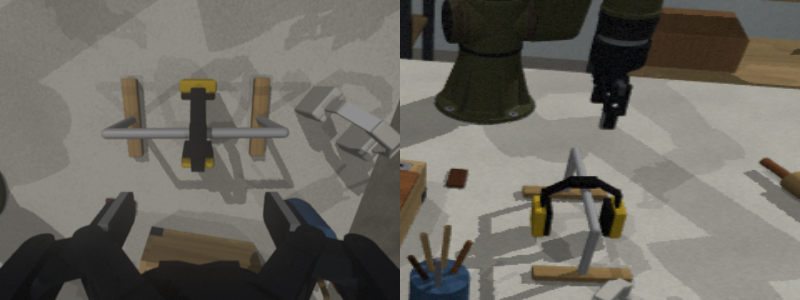

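Both cups hang either side of the bar, as intended (wrist view at about 198,130). Next I go to the lid handle.

```bash
python3 -m pendant '[[-1,0,0,0,0,0,0.4],[-1,0,0,0,0,0,0.5],[-1,0,0,0,0,0,0.5],[-1,0,0,0,0,0,0.41],[-1,-0.5,0,0,0,0,0],[-1,-0.9,0,0,0,0,0],[-1,-0.9,0,0,0,0,0],[-1,-0.9,0,0,0,0,0]]'
python3 -m pendant '[[-1,-0.9,0.1,0,0,0,0],[-1,-0.9,0.1,0,0,0,0],[-1,-0.9,0.1,0,0,0,0],[-1,-0.9,0.1,0,0,0,0],[-1,-0.9,0.1,0,0,0,0],[-1,-0.9,0.1,0,0,0,0],[-1,-0.9,0,0,0,0,0],[-1,-0.9,0,0,0,0,0]]'
python3 -m pendant '[[-1,-0.9,0,0,0,0,0],[-1,-0.9,0,0,0,0,0],[-1,-0.9,0,0,0,0,0],[-1,-0.6,0,0,0,0,0],[-1,-0.2,0,0,0,0,0],[-1,0,0,0,0,0,0],[-1,0,0,0,0,0,0],[-1,0,0,0,0,0,0]]'
python3 -c "
from h import *;s=state();print(s['q'],R.from_rotvec(s['eef_rot']).as_matrix(),wristT().tolist())
cv2.imwrite('pics/w5.png',read_camera('wrist'))"
```

```text
time_s: 15.02
ee_pos: [0.5324, 0.1147, 0.3196]
eef_rot: [-2.29, -2.15, 0.003]
force: [0.8, -0.1, -0.7]
grip_width: 0.0855
grip_force: 0.0
time_s: 15.68
ee_pos: [0.5362, -0.1023, 0.3197]
eef_rot: [-2.291, -2.148, 0.002]
force: [0.5, -0.5, 0.5]
grip_width: 0.0859
grip_force: 0.0
time_s: 16.35
ee_pos: [0.5302, -0.2043, 0.3204]
eef_rot: [-2.291, -2.149, -0.0]
force: [0.4, 0.6, -0.7]
grip_width: 0.0854
grip_force: 0.0
[-3.67993662e-01  2.34864477e-01  4.99076129e-02  1.38648040e+00
  4.06239483e-04  1.26669204e+00] [[ 6.38461814e-02  9.97959649e-01 -4.51885700e-04]
 [ 9.97959583e-01 -6.38459012e-02  6.09615884e-04]
 [ 5.79521004e-04 -4.89885311e-04 -9.99999712e-01]] [[0.99801588755885, 0.06009908474725266, 0.018772005557813748, 0.5358436937150691], [-0.0629625696111814, 0.9523665283458654, 0.298385171405015, -0.1296923935809901], [5.484594040912851e-05, -0.2989750753808511, 0.9542609188754068, 0.46276331362574974], [0.0, 0.0, 0.0, 1.0]]
```

View pics/w5.png

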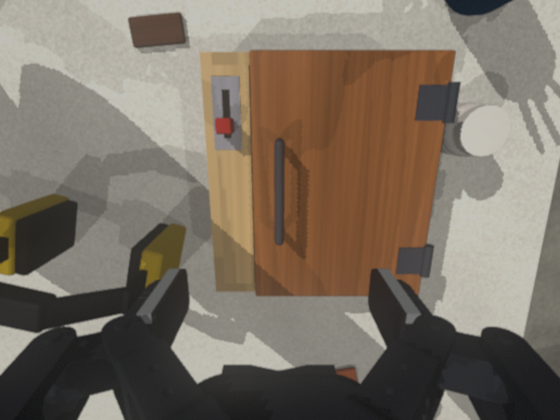

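Run:
```python
from h import *
np.set_printoptions(precision=4,suppress=True)
T=wristT()
for k,uv,z in [("hA",(279.5,140),.156),("hB",(279.5,243),.156),("catch",(224,126),.138),("lidFL",(250,50),.122),("FR",(256,296),.122),("BL",(455,50),.122),("BR",(420,296),.122)]:print(k,at("wrist",uv,z,T))
```

```text
hA [ 0.5358 -0.1518  0.156 ]
hB [ 0.5292 -0.2592  0.156 ]
catch [ 0.4807 -0.1358  0.138 ]
lidFL [ 0.512  -0.0656  0.122 ]
FR [ 0.4945 -0.3438  0.122 ]
BL [ 0.7146 -0.0783  0.122 ]
BR [ 0.7006 -0.3567  0.122 ]
```

The handle is at (0.5325,-0.2055), yaw -0.061, with its ends 107 mm apart (nominal 100 mm). Descending onto it and gripping.

```bash
python3 -m pendant '[[-1,-0.04,0.08,0.5,0,0,0],[-1,0,0,0.8,0,0,0],[-1,0,0,0.9,0,0,0],[-1,0,0,0.9,0,0,0],[-1,0,0,0.9,0,0,0],[-1,0,0,0.8,0,0,0],[-1,0,0,0.7,0,0,0],[-1,0,0,0.3,0,0,0]]'
python3 -m pendant '[[-1,0,0,0.2,0,0,0],[-1,0,0,0.1,0,0,0],[-1,0,0,0,0,0,0],[-1,0,0,0,0,0,0],[1,0,0,0,0,0,0],[1,0,0,0,0,0,0],[1,0,0,0,0,0,0],[1,0,0,0,0,0,0]]'
python3 -m pendant '[[1,0,0,0,0,0,0],[1,0,0,0,0,0,0],[1,0,0,0,0,0,0],[1,0,0,0,0,0,0],[1,0,0,0,0,0,0],[1,0,0,0,0,0,0],[1,0,0,0,0,0,0],[1,0,0,0,0,0,0]]'
python3 -m pendant '[[1,0,0,-0.1,0,0,0],[1,0,0,-0.1,0,0,0],[1,0,0,0,0,0,0],[1,0,0,0,0,0,0],[1,0,0,0,0,0,0],[1,0,0,0,0,0,0],[1,0,0,0,0,0,0],[1,0,0,0,0,0,0]]'
```

```text
time_s: 17.07
ee_pos: [0.5312, -0.2046, 0.1437]
eef_rot: [-2.288, -2.148, 0.003]
force: [-0.7, 0.3, -0.8]
grip_width: 0.0852
grip_force: 0.0
time_s: 17.73
ee_pos: [0.533, -0.2066, 0.1382]
eef_rot: [2.292, 2.148, 0.001]
force: [-0.1, -0.2, -0.7]
grip_width: 0.0389
grip_force: 0.0
time_s: 18.4
ee_pos: [0.5306, -0.2064, 0.1378]
eef_rot: [-2.291, -2.146, 0.004]
force: [-7.0, 0.3, 7.5]
grip_width: 0.008
grip_force: 58.6
time_s: 19.07
ee_pos: [0.5321, -0.2065, 0.1433]
eef_rot: [-2.292, -2.147, 0.002]
force: [-4.6, -1.8, -4.0]
grip_width: 0.0079
grip_force: 58.6
```

```bash
python3 -m pendant '[[1,0,0,-0.1,0,0,0],[1,0,0,0,0,0,0],[1,0,0,0,0,0,0],[1,0,0,0,0,0,0],[1,0,0,0,0,0,0],[1,0,0,0,0,0,0],[1,0,0,0,0,0,0],[1,0,0,0,0,0,0]]'
python3 -m pendant '[[1,0,0,-0.1,0,0,0],[1,0,0,0,0,0,0],[1,0,0,0,0,0,0],[1,0,0,0,0,0,0],[1,0,0,0,0,0,0],[1,0,0,0,0,0,0],[1,0,0,0,0,0,0],[1,0,0,0,0,0,0]]'
```

```text
time_s: 19.73
ee_pos: [0.5331, -0.2065, 0.1468]
eef_rot: [2.292, 2.148, 0.001]
force: [-0.8, -0.9, -5.1]
grip_width: 0.0073
grip_force: 58.6
time_s: 20.4
ee_pos: [0.5341, -0.2066, 0.15]
eef_rot: [2.291, 2.147, 0.003]
force: [5.2, -1.8, -6.8]
grip_width: 0.0079
grip_force: 58.5
```

The lid came up 12 mm with only about 7 N. A hooked lid would have stopped firmly at 7 mm, so it is free and I leave the catch alone. Next I work out the arc to 45°, with the tool tilting 15°.

Run:
```python
from h import *
s=state();p0=s["ee_pos"];R0=R.from_rotvec(s["eef_rot"])
cx=np.array([np.cos(-.062),np.sin(-.062),0]);a=np.arctan2(46,176);r=.1819
shut=np.array([.5325,-.2055,.156]);hinge=shut+cx*.176-[0,0,.046]
def g(t): return hinge-cx*r*np.cos(a+t)+np.array([0,0,r*np.sin(a+t)])
gp=p0+R0.apply([0,0,-.019]);d=gp-hinge;t0=np.arctan2(d[2],-d@cx)-a
print("theta now",np.degrees(t0))
bias=gp-g(t0)
for per in [np.linspace(np.degrees(t0),45,25)]:
  for i in range(24):
    f0,f1=i/24,(i+1)/24
    Rt=[R0*R.from_rotvec([np.radians(15)*f,0,0]) for f in (f0,f1)]
    P=[g(np.radians(t))+bias*(1-f)+Rr.apply([0,0,.019]) for t,f,Rr in zip(per[i:i+2],(f0,f1),Rt)]
    print(i,np.round(Rt[0].inv().apply(P[1]-P[0])/.03,3))
print("final",P[1],Rt[1].as_rotvec())
```

```text
theta now 4.0563473052872725
0 [ 0.002  0.057 -0.169]
1 [ 0.002  0.06  -0.168]
2 [ 0.002  0.063 -0.167]
3 [ 0.002  0.066 -0.165]
4 [ 0.002  0.07  -0.164]
5 [ 0.002  0.073 -0.163]
6 [ 0.002  0.076 -0.161]
7 [ 0.002  0.079 -0.16 ]
8 [ 0.002  0.082 -0.158]
9 [ 0.002  0.085 -0.157]
10 [ 0.002  0.088 -0.155]
11 [ 0.002  0.091 -0.153]
12 [ 0.002  0.094 -0.151]
13 [ 0.002  0.096 -0.15 ]
14 [ 0.002  0.099 -0.148]
15 [ 0.002  0.102 -0.146]
16 [ 0.002  0.105 -0.144]
17 [ 0.002  0.107 -0.142]
18 [ 0.002  0.11  -0.14 ]
19 [ 0.002  0.113 -0.137]
20 [ 0.002  0.115 -0.135]
21 [ 0.002  0.118 -0.133]
22 [ 0.002  0.12  -0.131]
23 [ 0.002  0.123 -0.128]
final [ 0.61155723 -0.21039544  0.24860297] [-2.14564735 -2.01127229  0.26236346]
```

```bash
python3 -m pendant '[[1,0,0.057,-0.169,0.104,0,0],[1,0,0.06,-0.168,0.104,0,0],[1,0,0.063,-0.167,0.104,0,0],[1,0,0.066,-0.165,0.104,0,0],[1,0,0.07,-0.164,0.104,0,0],[1,0,0.073,-0.163,0.104,0,0],[1,0,0.076,-0.161,0.104,0,0],[1,0,0.079,-0.16,0.104,0,0]]'
python3 -c "
from rig import *;print(state()['q'],state()['ft_torque'])"
```

```text
time_s: 21.07
ee_pos: [0.5502, -0.2076, 0.1884]
eef_rot: [-2.244, -2.103, 0.093]
force: [-0.4, -1.9, -4.0]
grip_width: 0.0079
grip_force: 58.5
[-0.34691661  0.38464269 -0.04944341  1.22199226 -0.02471556  1.28977303] [-0.25256119  0.13104957  0.04726874]
```

Smooth, with low forces. Continuing.

```bash
python3 -m pendant '[[1,0,0.082,-0.158,0.104,0,0],[1,0,0.085,-0.157,0.104,0,0],[1,0,0.088,-0.155,0.104,0,0],[1,0,0.091,-0.153,0.104,0,0],[1,0,0.094,-0.151,0.104,0,0],[1,0,0.096,-0.15,0.104,0,0],[1,0,0.099,-0.148,0.104,0,0],[1,0,0.102,-0.146,0.104,0,0]]'
python3 -m pendant '[[1,0,0.105,-0.144,0.104,0,0],[1,0,0.107,-0.142,0.104,0,0],[1,0,0.11,-0.14,0.104,0,0],[1,0,0.113,-0.137,0.104,0,0],[1,0,0.115,-0.135,0.104,0,0],[1,0,0.118,-0.133,0.104,0,0],[1,0,0.12,-0.131,0.104,0,0],[1,0,0.123,-0.128,0.104,0,0]]'
python3 -m pendant '[[1,0,0,0,0,0,0],[1,0,0,0,0,0,0],[1,0,0,0,0,0,0],[1,0,0,0,0,0,0],[1,0,0,0,0,0,0],[1,0,0,0,0,0,0],[1,0,0,0,0,0,0],[1,0,0,0,0,0,0]]'
python3 - <<'E'
from h import *
s=state();p0=s["ee_pos"];R0=R.from_rotvec(s["eef_rot"])
cx=np.array([np.cos(-.062),np.sin(-.062),0]);a=np.arctan2(46,176)
hinge=np.array([.5325,-.2055,.156])+cx*.176-[0,0,.046]
d=p0+R0.apply([0,0,-.019])-hinge
print(np.degrees(np.arctan2(d[2],-d@cx)-a),np.hypot(d[2],d@cx),s["q"])
a=read_camera('top');b=read_camera('scene')
cv2.imwrite('pics/v6.png',np.hstack([cv2.resize(a[40:340,120:440],(400,375)),cv2.resize(b[100:400,130:450],(400,375))]))
E
```

```text
time_s: 21.73
ee_pos: [0.575, -0.2092, 0.2224]
eef_rot: [-2.193, -2.055, 0.184]
force: [-5.9, -0.0, -0.2]
grip_width: 0.008
grip_force: 58.5
time_s: 22.4
ee_pos: [0.6077, -0.2113, 0.25]
eef_rot: [-2.142, -2.007, 0.269]
force: [-11.0, 1.4, 10.0]
grip_width: 0.0078
grip_force: 58.7
time_s: 23.07
ee_pos: [0.6081, -0.2113, 0.2503]
eef_rot: [-2.143, -2.008, 0.267]
force: [-8.3, 0.7, 8.4]
grip_width: 0.0079
grip_force: 59.2
44.37856323969957 0.1850484622221976 [-0.30270583  0.64636391  0.4723235   1.65406863 -0.06176726  1.34100215]
```

View pics/v6.png

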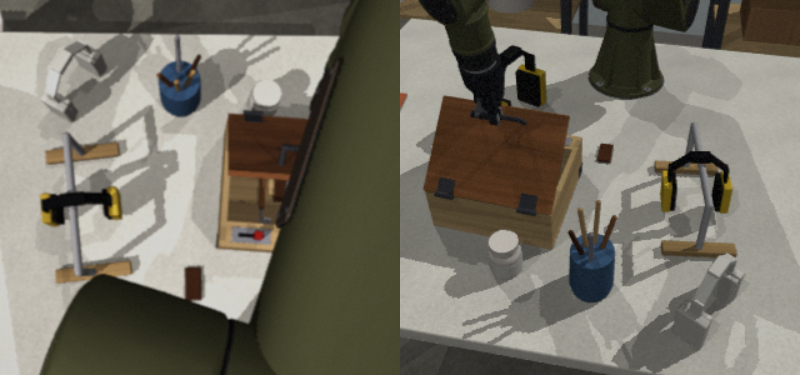

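The lid stands about 44-45° open, held by the handle. The defenders still hang over the rail (scene crop 695,180), and the crock, jar and rib are where they were.

```bash
python3 -c "
from rig import *;print(job_done())"
```

```text
the job is handed in; nothing more can be done
None
```

The job is handed in at about 23 s: the yellow defenders hang over the rail with one cup on each side, the lid came up freely so I never touched the catch, and the arm is holding the lid by its handle at about 44–45°.

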